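# Shut the centrifuge and start the run

## Task

The little bench centrifuge is loaded: with the fingertips, ease its raised blue-grey lid down until it is fully shut, without slamming it, and only then press the green start key lightly until it gives, let it come back up and draw the hand away. Do not press the red, blue or yellow key or touch the loaded rotor, pick nothing up, and leave everything else on the counter as it stands.

Things in the scene. Friction and masses are not known exactly. Their poses are not given: they have to be found in the camera images.
- centrifuge: White bench microcentrifuge, fixed, 250 mm deep (x), 210 wide (y), 131 high with lid shut. Origin: centre of its underside; +x runs from its front (control panel, towards the robot, turned up to 0.3 rad) to its rear (lid hinge), z up. The panel slopes up 20 degrees to the rear, from 81 mm high at x=-125 mm to 110 at x=-45, with a row of four keys and a dark display behind them.
- lid (a joint): Hinge of the blue-grey lid, rad. 0 is fully shut (level), growing as the free front edge rises to the rear; 1.45 is the stop. It starts between 0.75 and 1.15. A stiff friction hinge: the lid stays at whatever angle it is left, and about 3 to 6 N square to it near its free edge moves it; at 0 it lands on a hard stop.
- lid_hinge (a point): On the lid's hinge axis (along the machine's y), mid-width, in the plane of the lid's underside: 107 mm behind the machine's origin, 112 high. Turns with the lid: -x runs to the free edge, z is the outer face's normal. The lid is 152 mm long from the axis, 198 wide, its outer face 19 mm from that plane; a dark lip at the free edge, 70 mm wide, juts 9 mm farther, its top at 10 mm.
- lid_edge (a point): Point on the outer (upper) face of the lid, mid-width, 140 mm from the hinge axis, 12 mm short of the free edge: where to push. Same axes as lid_hinge. With the lid raised this face looks up and to the rear, away from the robot.
- rotor: Dark metal rotor, 120 mm wide, with twelve small tube caps, in the round bowl under the lid; fixed. Origin on its axis 47 mm above the machine's underside; its top is 54 mm above that.
- key_start (a joint): Green start key, travel in m: 0 is up, 0.006 is fully down, moving square to the panel. A spring brings it back; about 1.5 N starts it, 5 N holds it half down (enough), 9 N fully down on a hard stop.
- key_start_top (a point): Centre of the green start key's top face (24 mm across the machine's y, 20 mm up the slope; stands 9 mm above the panel, 3 mm when pressed home). z is the panel's outward normal (up, leaning 20 degrees towards the machine's front), x runs up the slope to the rear. It is the second of four keys from the left (+y), 44 mm apart centre to centre.
- key_stop (a joint): Red stop key (third from the left, next to the green one), travel in m as for the green key; leave alone.
- key_stop_top (a point): Centre of the red key's top face; same size and axes as the green one.
- key_release (a joint): Blue lid-release key (leftmost), travel in m; leave alone.
- key_release_top (a point): Centre of the blue key's top face; same size and axes.
- key_pulse (a joint): Yellow short-spin key (rightmost), travel in m; leave alone.
- key_pulse_top (a point): Centre of the yellow key's top face; same size and axes.
- cup_a: Loose specimen cup with white screw lid and red band, 47 mm wide, 54 high, close by the machine's left side; origin at the centre of its foot. Leave alone.
- cup_b: Loose specimen cup with white screw lid, 47 mm wide, 54 high, by the machine's left side; origin at the centre of its foot. Leave alone.
- cup_c: Loose specimen cup with white screw lid, 47 mm wide, 54 high, out to one side; origin at the centre of its foot. Leave alone.
- syringe: Loose large syringe, 29 mm thick, 162 long along its x, lying by the machine's right side; origin under its barrel, on the counter. Leave alone.
- scalpel: Loose green scalpel with clear guard, 167 mm long along its x, 8 high, lying in front of the machine; origin near its middle, on the counter. Leave alone.
- tube_rack: Loose white rack, 205 x 50 mm, with five green-capped tubes, 117 mm high, long side along its x, out to one side; origin at the centre of its foot. Leave alone.
- wash_bottle: Loose milky bottle, 54 mm wide, about 125 high, out to one side; origin at the centre of its foot. Leave alone.
- specimen_pot: Loose amber pot with red lid, 110 mm wide, 117 high, out to one side; origin at the centre of its foot. Leave alone.

How it is judged:
By the outcome, as a careful person would: the job done as asked, in the order asked, and still so for the second after the job is handed in, with the robot touching nothing.
It also fails if it takes over 45 s, if anything falls off the work surface, if the arm or the gripper's body presses on something with over 40 N, if the wrist force passes 120 N, or if a joint passes its speed limit or range.

## Robot

A 6-joint arm with a two-finger parallel gripper is mounted at the origin on the work surface. World frame = base frame: x ahead of the robot, y to its left, z up, the work surface at z = 0. Lengths are in m, angles in rad, forces in N, time in s.
With the tool pointing down it reaches from about 0.225 to 0.875 m from the base axis. Payload 3.4 kg.
Tool frame: the origin (TCP) lies midway between the tips of the shut fingers; the grasp point (between the pads) lies 19 mm behind it (manip.pinch_z is the distance from the TCP to the grasp point, in m); z points along the fingers, y is the line along which they close (so a half turn about z gives the same grasp; the last joint's range is limited). The gripper opens to 85 mm and grips with 20 to 120 N. Pads are 22 mm wide; open, the fingers measure 114 mm over their backs; the gripper's body (76 mm by 85 mm) begins 54 mm behind the grasp point. The pads swing forward as they close: fully open they stand 13 mm farther back than shut.
Start: joints at [-0.121, 0.276, 1.505, -0, 1.361, -0.121], TCP at [0.575, -0, 0.231] pointing down, gripper open.
Joint ranges: [-2.89, 2.89], [-0.75, 2.08], [0.22, 2.7], [-1.18, 4.32], [0.11, 2.71], [-2.7, 2.7]. Speed limits (rad/s): [2.57, 2.57, 3.14, 3.14, 3.14, 3.14].

## Interface

Orientations are given as a unit quaternion [w, x, y, z].
In Python, from rig import manip gives the robot as it stands.
- The arm moves only by the tool carry_out, never from a script. Its arguments are lists of equal length, an entry for each row: "delta_pos": the shift along the tool's x, y, z scaled (see below), a list of three; "turn": the turn, a rotation vector about the tool's x, y, z scaled (see below), a list of three; "claw": the closure, from -1 (fully open) to 1 (shut). A call has 1 to 12 rows; each row is the pose to reach, as a shift and turn from the pose commanded when the call began, along the tool's axes at that moment; what a row does not reach only later rows make up. The controller multiplies each number of a shift by 400 mm and each number of a turn by 30 degrees. A row lasts 1/10 s, in which the tool goes at most 50 mm and 8.59 degrees, less where a joint would pass 70% of its speed; a pose out of reach is approached as far as the arm can. A call with a number of a shift or a turn outside -1 to 1 is refused whole. A call with a gripper value outside its range is refused whole. The fingers move at their own pace and stop on an object; "force" is the grip in N (left out, the last holds). Time passes only in rows, so rows that repeat a pose let the fingers close. It gives the time, the measured TCP pose, the force, the opening and the grip force at its end, in the units of the state.
- manip.get_state(): the state, without advancing time (a new reading comes with each control period).
- manip.get_image(name): name is "scene" or "side" or "wrist"; returns a dict with "image" (384x512x3 uint8, red, green, blue), "z_map" (384x512 float32, m along the optical axis (not along the pixel's ray), 0 where there is no reading), "fx", "fy", "cx", "cy" (pixels), "world_to_cam" (4x4, takes a point from world to camera coordinates). Camera axes: x right, y down, z forward; pixel columns grow to the right and rows downward; lengths in m; the calibration is good to about 2 mm. The wrist camera is an equidistant fisheye: a pixel r from the principal point sees the ray r / f radians off the axis. A picture is of the moment at which its call begins.
- manip.sign_off(): hands the job in; it is judged then, once.
Trained networks look in the newest picture that a camera, given by its name, has taken for a name from the list of things; names that differ only in an ending like _2 or _b are one class to them, and where a whole thing is asked for, a point or a joint stands for the part that bears it (a point fixed in the world has none). Each returns a list of dicts, best first, with "score" (0 to 1); they miss things now and then, are a little off and sometimes report something else, mostly with a low value. They report only what shows in the picture. A call takes as long as a camera call.
- manip.spot_in(camera, query): "point" ([x, y, z] in m, in world coordinates, good to about 4 mm: the middle of the surface that is visible of it).
- manip.place_of(camera, query): "point" ([x, y, z] in m, in world coordinates, good to about 4 mm: a listed point, or the origin of a listed thing).
The state is a dict: "clock": time; "qpos": joint angles; "qd": joint speeds; "effort": joint torques, N m; "position": TCP position; "ee_rot": TCP orientation; "contact_force": force on the tool from outside, world axes, zero at the start; "moment": the same for the moment, N m; "width": finger opening in m; "gripper_force": force on a finger pad.
Only numpy, scipy, OpenCV 4.12 (cv2) and the standard library are available. Lean on these libraries where they do the work, as an engineer would, in place of code of your own. Each camera call takes 0.05 s, during which the arm holds its last target. There are 200 camera calls.

## Working session

There is one attempt and no reset: what is moved stays moved. The work goes in short steps, Python scripts to look and compute and a tool call to move; the robot and the scene stay as the last step left them, time stands still between calls to the robot, and variables do not carry over. Pictures are saved under pics/ and viewed, at most 10 in all, crops included, and the job is handed in when it is done.

Besides the shell and the picture viewer there is one more tool, called as name(argument=value, ...) on one line, values as JSON. carry_out: Moves the arm, as the interface text tells. Shifts and turns lie within -1 to 1; 1 stands for 400 mm of shift or 30 degrees of turn. Its arguments: {"type":"object","properties":{"delta_pos":{"type":"array","items":{"type":"array","items":{"type":"number","minimum":-1,"maximum":1}}},"turn":{"type":"array","items":{"type":"array","items":{"type":"number","minimum":-1,"maximum":1}}},"claw":{"type":"array","items":{"type":"number"}},"force":{"type":"number"}},"required":["delta_pos","turn","claw"]}

```bash
mkdir -p pics; cat > h.py <<'E'
import numpy as np,cv2
from rig import manip
def snap(c,fn):
    d=manip.get_image(c); cv2.imwrite('pics/'+fn,d['image'][:,:,::-1]); return d
E
python3 - <<'E'
from h import *
a=snap('scene','s1.png');b=snap('side','d1.png')
cv2.imwrite('pics/both.png',cv2.resize(np.vstack([a['image'],b['image']])[:,:,::-1],(448,600*1)) if 0 else np.hstack([cv2.resize(i['image'],(400,300)) for i in (a,b)])[:,:,::-1])
for c in('scene','side'):
  for q in['centrifuge','lid_hinge','lid_edge','rotor','key_start_top','key_stop_top','key_release_top','key_pulse_top','cup_a','syringe','scalpel','tube_rack','wash_bottle','specimen_pot']:
    print(c,q,[(np.round(r['point'],4).tolist(),round(r['score'],2)) for r in manip.place_of(c,q)[:3]])
s=manip.get_state();print(s['clock'],s['position'],s['ee_rot'],s['contact_force'],s['width'])
E
```

```text
scene centrifuge []
scene lid_hinge [([0.6471, 0.1363, 0.1118], 0.58), ([0.4568, 0.2625, -0.0014], 0.36), ([0.5799, 0.1196, 0.2358], 0.35)]
scene lid_edge [([0.5818, 0.1218, 0.2377], 0.6), ([0.4595, 0.2619, -0.0014], 0.53)]
scene rotor []
scene key_start_top [([0.4399, 0.1165, 0.1047], 0.58)]
scene key_stop_top [([0.4486, 0.0719, 0.1001], 0.63)]
scene key_release_top [([0.4338, 0.1581, 0.099], 0.5)]
scene key_pulse_top []
scene cup_a [([0.6447, 0.4424, 0.0009], 0.86), ([0.5492, 0.2914, -0.0024], 0.82), ([0.4592, 0.2576, -0.0005], 0.46)]
scene syringe [([0.5626, -0.0632, 0.0006], 0.75), ([0.6481, 0.4377, 0.0005], 0.71), ([0.6488, 0.1339, 0.1086], 0.23)]
scene scalpel [([0.3971, 0.0559, 0.002], 0.5)]
scene tube_rack [([0.3952, 0.4533, -0.0009], 0.69)]
scene wash_bottle [([0.4007, -0.4467, 0.004], 0.81)]
scene specimen_pot [([0.617, -0.424, 0.0009], 0.7)]
side centrifuge [([0.5414, 0.1159, -0.0008], 0.65), ([0.6417, 0.4413, 0.0012], 0.59)]
side lid_hinge [([0.6443, 0.1309, 0.1097], 0.59)]
side lid_edge [([0.5752, 0.122, 0.234], 0.77)]
side rotor [([0.5799, 0.1198, 0.0464], 0.55)]
side k
[... 193 characters left out ...]
 0.18)]
side key_release_top [([0.4299, 0.1543, 0.0972], 0.55)]
side key_pulse_top []
side cup_a [([0.5538, 0.2958, 0.0035], 0.94), ([0.4584, 0.2639, -0.0054], 0.91), ([0.6182, -0.4318, -0.0012], 0.73)]
side syringe []
side scalpel []
side tube_rack [([0.4015, 0.4492, 0.0006], 0.82), ([0.5765, 0.118, 0.0446], 0.59)]
side wash_bottle [([0.6415, 0.4411, 0.0014], 0.7), ([0.4018, -0.4533, 0.0018], 0.69)]
side specimen_pot [([0.6174, -0.4278, 0.0009], 0.92), ([0.4559, 0.2612, -0.004], 0.49), ([0.3913, 0.0587, -0.0025], 0.19)]
1.5 [ 5.75031805e-01 -2.70070130e-05  2.31338831e-01] [5.76045993e-05 7.07109930e-01 7.07103629e-01 2.66645826e-05] [-0.19985475  0.37159114  0.04033629] 0.08527816921068021
```

View pics/both.png

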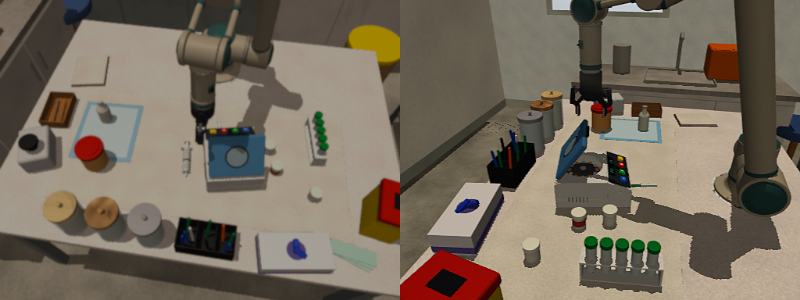

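```bash
cat >> h.py <<'E'
from scipy.optimize import least_squares
from scipy.spatial.transform import Rotation as R
def cloud(d):
    z=d['z_map'];v,u=np.mgrid[:384,:512]
    P=np.stack([(u-d['cx'])/d['fx']*z,(v-d['cy'])/d['fy']*z,z],-1)
    W=np.linalg.inv(d['world_to_cam']);return P@W[:3,:3].T+W[:3,3]
E
python3 - <<'E'
from h import *
c20,s20=np.cos(np.radians(20)),np.sin(np.radians(20))
obs=[('o',[.5414,.1159,0]),('h',[.6471,.1363,.1118]),('h',[.6443,.1309,.1097]),('e',[.5818,.1218,.2377]),('e',[.5752,.122,.234]),('r',[.5799,.1198,.0464]),
(22,[.4399,.1165,.1047]),(22,[.442,.1151,.0999]),(-22,[.4486,.0719,.1001]),(-22,[.4511,.0669,.098]),(66,[.4338,.1581,.099]),(66,[.4299,.1543,.0972])]
def model(k,p):
    x,y,w,th,s,rx=p
    m={'o':(0,0,0),'h':(.107,0,.112),'e':(.107-.14*np.cos(th)+.019*np.sin(th),0,.112+.14*np.sin(th)+.019*np.cos(th)),'r':(rx,0,.047)}.get(k) if isinstance(k,str) else (-.125+s*c20-.009*s20,k/1000,.081+s*s20+.009*c20)
    return np.array([x+m[0]*np.cos(w)-m[1]*np.sin(w),y+m[0]*np.sin(w)+m[1]*np.cos(w),m[2]])
f=lambda p:np.concatenate([model(k,p)-q for k,q in obs])
r=least_squares(f,[.54,.116,.18,.93,.03,.03],loss='soft_l1',f_scale=.004);print(r.x.round(4));print((r.fun.reshape(-1,3)*1000).round(1))
print('green',model(22,r.x),'hinge',model('h',r.x),'edge',model('e',r.x))
p=r.x
for n in('scene','side'):
    d=manip.get_image(n);C=cloud(d);hsv=cv2.cvtColor(d['image'],cv2.COLOR_RGB2HSV)
    near=np.linalg.norm(C-model(22,p),axis=-1)<.03
    g=near&(abs(hsv[...,0].astype(int)-60)<20)&(hsv[...,1]>120)
    print(n,'green px',g.sum(),C[g].mean(0) if g.any() else 0)
    L=(C-np.array([p[0],p[1],0]))@np.array([[np.cos(p[2]),-np.sin(p[2]),0],[np.sin(p[2]),np.cos(p[2]),0],[0,0,1]])
    b=(abs(hsv[...,0].astype(int)-104)<15)&(hsv[...,1]>70)&(L[...,2]>.135)&(L[...,2]<.235)&(abs(L[...,0]-.06)<.08)&(abs(L[...,1])<.095)
    X=L[b];print('lid px',b.sum())
    if b.sum()>50:
        for _ in range(3):
            m=X.mean(0);nn=np.linalg.svd(X-m)[2][2];X=X[abs((X-m)@nn)<.006]
        nn*=np.sign(nn[2]);print(m,nn,'theta',np.arctan2(nn[0],nn[2]),'plane off',(m-[.107,0,.112])@nn)
s=manip.get_state();print(s['clock'])
E
```

```text
[0.5415 0.113  0.207  0.9296 0.0315 0.039 ]
[[ 0.1 -2.9  0. ]
 [-0.9 -1.3  0.2]
 [ 1.9  4.1  2.3]
 [-2.6 -0.9 -2.1]
 [ 4.  -1.1  1.6]
 [-0.2  1.2  0.6]
 [ 0.7 -2.2 -4.5]
 [-1.4 -0.8  0.3]
 [ 1.  -0.6  0.1]
 [-1.5  4.4  2.2]
 [-2.2 -0.7  1.2]
 [ 1.7  3.1  3. ]]
green [0.44060402 0.1143157  0.10022472] hinge [0.64623283 0.13502535 0.112     ] edge [0.57918589 0.120943   0.2355613 ]
scene green px 50 [0.44468812 0.11415579 0.09620627]
lid px 2349
[ 0.07590646 -0.00054189  0.18667372] [0.79683314 0.0052178  0.6041769 ] theta 0.9220534839649025 plane off 0.020336946190619272
side green px 60 [0.44188628 0.11698552 0.09642646]
lid px 622
[0.07505953 0.01790858 0.18653235] [0.79862562 0.00609751 0.60179726] theta 0.9250327348197891 plane off 0.019454081886782038
1.6
```

```bash
cat >> h.py <<'E'
import json
O=np.array([.5415,.113,0]);W=.21
Rm=R.from_euler('z',W).as_matrix();H=np.array([.107,0,.112])
def rot(t,w=W):
    z=np.array([-np.sin(t)*np.cos(w),-np.sin(t)*np.sin(w),-np.cos(t)]);x=np.array([-np.sin(w),np.cos(w),0])
    return np.stack([x,np.cross(z,x),z],1)
def lidp(th,gap,rho=.132):
    return O+Rm@(H+[-rho*np.cos(th)+(.019+gap)*np.sin(th),0,rho*np.sin(th)+(.019+gap)*np.cos(th)])
def cur():
    s=manip.get_state();q=s['ee_rot'];return np.array(s['position']),R.from_quat([q[1],q[2],q[3],q[0]]).as_matrix()
def plan(wps,start=None):
    p0,R0=start if start else cur()
    D=[(R0.T@(p-p0)/.4).round(3).tolist() for p,_ in wps]
    T=[(R.from_matrix(R0.T@M).as_rotvec()/np.radians(30)).round(3).tolist() for _,M in wps]
    print('D',D);print('T',T)
    d,t=np.array(D[-1]),np.array(T[-1])
    end=(p0+R0@d*.4,R0@R.from_rotvec(t*np.radians(30)).as_matrix())
    json.dump([e.tolist() for e in end],open('cmd.json','w'));return end
def cmd(): return tuple(np.array(e) for e in json.load(open('cmd.json')))
E
python3 - <<'E'
from h import *
p,M=cur()
print(lidp(.923,.06),lidp(.923,.02))
plan([(np.array([.575,0,.37]),M),(np.array([lidp(.923,.06)[0],lidp(.923,.06)[1],.36]),rot(.43))])
E
```

```text
[0.62985823 0.13183289 0.26492987] [0.59866235 0.12518372 0.24079264]
D [[0.0, -0.0, -0.347], [0.33, 0.137, -0.322]]
T [[0.0, 0.0, 0.0], [0.818, -0.086, -0.395]]
```

carry_out(delta_pos=[[0,0,-0.347],[0,0,-0.347],[0,0,-0.347],[0.33,0.137,-0.322],[0.33,0.137,-0.322],[0.33,0.137,-0.322],[0.33,0.137,-0.322],[0.33,0.137,-0.322],[0.33,0.137,-0.322],[0.33,0.137,-0.322]], turn=[[0,0,0],[0,0,0],[0,0,0],[0.818,-0.086,-0.395],[0.818,-0.086,-0.395],[0.818,-0.086,-0.395],[0.818,-0.086,-0.395],[0.818,-0.086,-0.395],[0.818,-0.086,-0.395],[0.818,-0.086,-0.395]], claw=[1,1,1,1,1,1,1,1,1,1])

```text
clock: 2.6
position: [0.6287, 0.1309, 0.3634]
ee_rot: [-0.133, 0.616, 0.759, -0.164]
contact_force: [-0.5, -0.2, 0.3]
width: 0.0001
gripper_force: 0.0
```

```bash
python3 - <<'E'
from h import *
c=cmd();p,M=cur();print(p-c[0],R.from_matrix(M.T@c[1]).magnitude(),manip.get_state()['qpos'],manip.get_state()['contact_force'])
plan([(lidp(.923,.05),rot(.75)),(lidp(.923,.02),rot(.75))],c)
E
```

```text
[-0.00113379 -0.0010698   0.00327382] 0.005012300344885451 [ 0.11848966  0.62142412  0.69698764 -0.04821856  2.24615516 -0.11195719] [-0.49833973 -0.18554951  0.28273519]
D [[-0.0, 0.087, 0.238], [-0.0, 0.052, 0.304]]
T [[0.611, -0.0, 0.0], [0.611, -0.0, 0.0]]
```

carry_out(delta_pos=[[0,0.087,0.238],[0,0.087,0.238],[0,0.087,0.238],[0,0.087,0.238],[0,0.052,0.304],[0,0.052,0.304],[0,0.052,0.304]], turn=[[0.611,0,0],[0.611,0,0],[0.611,0,0],[0.611,0,0],[0.611,0,0],[0.611,0,0],[0.611,0,0]], claw=[1,1,1,1,1,1,1])

```text
clock: 3.3
position: [0.5982, 0.1251, 0.2488]
ee_rot: [-0.226, 0.587, 0.725, -0.28]
contact_force: [0.0, -0.0, 0.7]
width: 0.0002
gripper_force: 0.0
```

```bash
python3 - <<'E'
from h import *
c=cmd();p,M=cur();s=manip.get_state();print(p-c[0],R.from_matrix(M.T@c[1]).magnitude(),s['qpos'],s['contact_force'],s['clock'])
d=snap('side','d2.png');cv2.imwrite('pics/d2c.png',cv2.resize(d['image'][100:300,150:350,::-1],(500,500)))
plan([(lidp(.923,g),rot(.75)) for g in(.015,.01,.006,.003)]+[(lidp(.923-a,.003),rot(.75-a)) for a in (.03,.06,.09)],c)
E
```

```text
[-0.00053372 -0.00031826  0.00792174] 0.012435349910048936 [ 0.12622475  0.7614298   0.84165593 -0.07422019  2.27275387 -0.10898651] [ 0.04086455 -0.01496187  0.72039171] 3.3
D [[-0.0, -0.002, 0.013], [-0.0, -0.004, 0.025], [-0.0, -0.006, 0.035], [-0.0, -0.007, 0.042], [-0.0, -0.011, 0.052], [-0.0, -0.013, 0.061], [-0.0, -0.016, 0.071]]
T [[0.0, -0.0, 0.0], [0.0, -0.0, 0.0], [0.0, -0.0, 0.0], [0.0, -0.0, 0.0], [-0.057, -0.0, 0.0], [-0.114, -0.0, 0.0], [-0.171, -0.0, 0.0]]
```

View pics/d2c.png

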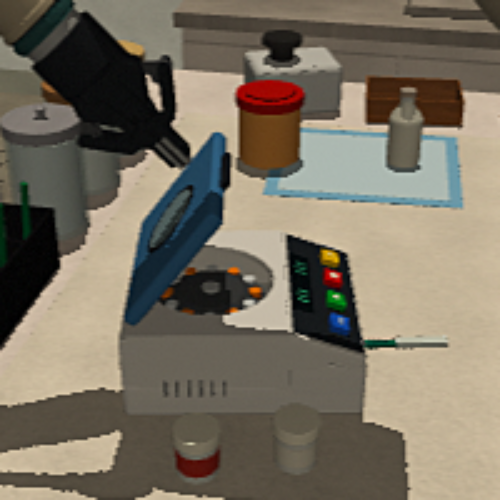

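The picture shows the closed fingertips (crop ~185,160) just behind the lid's outer face near its free edge (~215,140), centred; lid still at its start angle. Approaching slowly.

carry_out(delta_pos=[[0,-0.002,0.013],[0,-0.002,0.013],[0,-0.004,0.025],[0,-0.006,0.035],[0,-0.007,0.042],[0,-0.011,0.052],[0,-0.013,0.061],[0,-0.016,0.071]], turn=[[0,0,0],[0,0,0],[0,0,0],[0,0,0],[0,0,0],[-0.057,0,0],[-0.114,0,0],[-0.171,0,0]], claw=[1,1,1,1,1,1,1,1])

```text
clock: 4.15
position: [0.5759, 0.1205, 0.2236]
ee_rot: [-0.203, 0.595, 0.736, -0.251]
contact_force: [2.5, 0.3, 0.5]
width: -0.0001
gripper_force: 0.9
```

```bash
python3 - <<'E'
from h import *
c=cmd();p,M=cur();s=manip.get_state();print((p-c[0])@rot(.66),R.from_matrix(M.T@c[1]).as_rotvec(),s['contact_force'],s['clock'])
plan([(lidp(.833-a,.002),rot(.66-a)) for a in np.arange(.04,.45,.04)],c)
E
```

```text
[-4.48330253e-05  1.12870931e-03  3.05915887e-04] [2.70516220e-03 4.53634639e-05 8.25244786e-05] [2.47710381 0.31343918 0.53295198] 4.15
D [[-0.0, -0.005, 0.015], [-0.0, -0.008, 0.028], [-0.0, -0.011, 0.041], [-0.0, -0.014, 0.054], [-0.0, -0.016, 0.068], [-0.0, -0.017, 0.081], [-0.0, -0.018, 0.094], [-0.0, -0.019, 0.107], [-0.0, -0.018, 0.121], [-0.0, -0.018, 0.134], [-0.0, -0.017, 0.148]]
T [[-0.077, -0.0, 0.0], [-0.153, -0.0, 0.0], [-0.23, -0.0, 0.0], [-0.306, -0.0, 0.0], [-0.382, -0.0, 0.0], [-0.459, -0.0, 0.0], [-0.535, -0.0, 0.0], [-0.612, -0.0, 0.0], [-0.688, -0.0, 0.0], [-0.764, -0.0, 0.0], [-0.841, -0.0, 0.0]]
```

Contact made and pushing gently. Continuing along the arc.

carry_out(delta_pos=[[0,-0.005,0.015],[0,-0.008,0.028],[0,-0.011,0.041],[0,-0.014,0.054],[0,-0.016,0.068],[0,-0.017,0.081],[0,-0.018,0.094],[0,-0.019,0.107],[0,-0.018,0.121],[0,-0.018,0.134],[0,-0.017,0.148]], turn=[[-0.077,0,0],[-0.153,0,0],[-0.23,0,0],[-0.306,0,0],[-0.382,0,0],[-0.459,0,0],[-0.535,0,0],[-0.612,0,0],[-0.688,0,0],[-0.764,0,0],[-0.841,0,0]], claw=[1,1,1,1,1,1,1,1,1,1,1])

```text
clock: 5.25
position: [0.535, 0.1117, 0.1818]
ee_rot: [-0.068, 0.625, 0.773, -0.084]
contact_force: [1.7, 0.3, 1.5]
width: -0.0002
gripper_force: 0.7
```

```bash
python3 - <<'E'
from h import *
c=cmd();p,M=cur();s=manip.get_state();print((p-c[0])@rot(.22),R.from_matrix(M.T@c[1]).as_rotvec(),s['contact_force'],s['clock'])
th=.393
plan([(lidp(th-a,.002),rot(.22-a)) for a in list(np.arange(.03,.31,.03))+[.315,.33]],c)
d=snap('side','d3.png');cv2.imwrite('pics/d3c.png',cv2.resize(d['image'][100:300,150:350,::-1],(500,500)))
E
```

```text
[-5.88103985e-05  5.49867086e-04 -6.34538237e-05] [ 3.22111950e-03  1.66366734e-04 -4.88075296e-05] [1.65012598 0.32499074 1.47721161] 5.25
D [[-0.0, -0.003, 0.009], [-0.0, -0.005, 0.019], [-0.0, -0.008, 0.029], [-0.0, -0.01, 0.038], [-0.0, -0.012, 0.048], [-0.0, -0.014, 0.058], [-0.0, -0.015, 0.068], [-0.0, -0.016, 0.078], [-0.0, -0.017, 0.088], [-0.0, -0.017, 0.098], [-0.0, -0.018, 0.103], [-0.0, -0.018, 0.108]]
T [[-0.057, -0.0, 0.0], [-0.114, -0.0, 0.0], [-0.172, -0.0, 0.0], [-0.229, -0.0, 0.0], [-0.286, -0.0, 0.0], [-0.344, -0.0, 0.0], [-0.401, -0.0, 0.0], [-0.458, -0.0, 0.0], [-0.515, -0.0, 0.0], [-0.573, -0.0, 0.0], [-0.601, -0.0, 0.0], [-0.63, -0.0, 0.0]]
```

View pics/d3c.png

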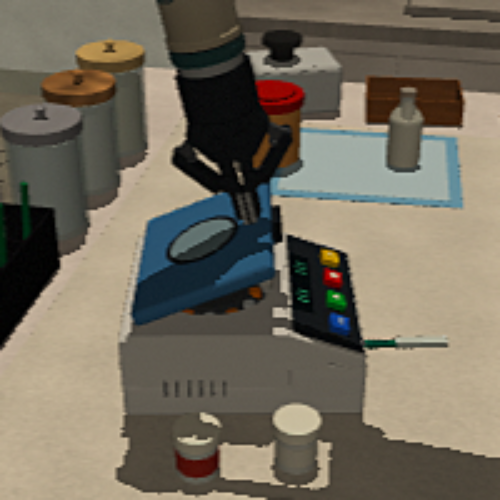

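The lid follows the fingertips (crop ~248,215), now about 0.4 rad. Continuing.

carry_out(delta_pos=[[0,-0.003,0.009],[0,-0.005,0.019],[0,-0.008,0.029],[0,-0.01,0.038],[0,-0.012,0.048],[0,-0.014,0.058],[0,-0.015,0.068],[0,-0.016,0.078],[0,-0.017,0.088],[0,-0.017,0.098],[0,-0.018,0.103],[0,-0.018,0.108]], turn=[[-0.057,0,0],[-0.114,0,0],[-0.172,0,0],[-0.229,0,0],[-0.286,0,0],[-0.344,0,0],[-0.401,0,0],[-0.458,0,0],[-0.515,0,0],[-0.573,0,0],[-0.601,0,0],[-0.63,0,0]], claw=[1,1,1,1,1,1,1,1,1,1,1,1])

```text
clock: 6.5
position: [0.518, 0.1082, 0.1412]
ee_rot: [0.034, 0.628, 0.776, 0.043]
contact_force: [-0.3, 0.2, 0.9]
width: -0.0001
gripper_force: 0.6
```

```bash
python3 - <<'E'
from h import *
c=cmd();p,M=cur();s=manip.get_state();print((p-c[0]),s['contact_force'],s['clock'])
plan([(lidp(.063-a,.002),rot(-.11)) for a in np.arange(.01,.061,.01)],c)
E
```

```text
[-3.52923747e-04 -3.18910571e-05 -1.43545363e-04] [-0.33033018  0.20996718  0.93537556] 6.5
D [[-0.0, -0.001, 0.003], [-0.0, -0.002, 0.006], [-0.0, -0.003, 0.01], [-0.0, -0.004, 0.013], [-0.0, -0.005, 0.016], [-0.0, -0.006, 0.019]]
T [[-0.0, -0.0, 0.0], [-0.0, -0.0, 0.0], [-0.0, -0.0, 0.0], [-0.0, -0.0, 0.0], [-0.0, -0.0, 0.0], [-0.0, -0.0, 0.0]]
```

carry_out(delta_pos=[[0,-0.001,0.003],[0,-0.002,0.006],[0,-0.003,0.01],[0,-0.004,0.013],[0,-0.005,0.016],[0,-0.006,0.019]], turn=[[0,0,0],[0,0,0],[0,0,0],[0,0,0],[0,0,0],[0,0,0]], claw=[1,1,1,1,1,1])

```text
clock: 7.1
position: [0.5171, 0.108, 0.1334]
ee_rot: [0.035, 0.628, 0.776, 0.043]
contact_force: [-0.8, -0.0, 1.0]
width: -0.0001
gripper_force: 0.6
```

```bash
python3 - <<'E'
from h import *
c=cmd();p,M=cur();s=manip.get_state();print((p-c[0]),p,s['contact_force'],s['clock'])
E
```

```text
[ 2.64126511e-04  2.33647183e-05 -8.01030420e-05] [0.51713112 0.10796466 0.13340792] [-0.75497192 -0.01220048  0.98971985] 7.1
```

carry_out(delta_pos=[[0,0,0.0015],[0,0,0.003],[0,0,0.0045],[0,0,0.006],[0,0,0.006]], turn=[[0,0,0],[0,0,0],[0,0,0],[0,0,0],[0,0,0]], claw=[1,1,1,1,1])

```text
clock: 7.6
position: [0.517, 0.108, 0.1316]
ee_rot: [0.035, 0.628, 0.776, 0.043]
contact_force: [-2.6, 0.3, 3.7]
width: 0.0
gripper_force: 2.3
```

carry_out(delta_pos=[[0,0,0.0015],[0,0,0.003],[0,0,0.0045],[0,0,0.0045]], turn=[[0,0,0],[0,0,0],[0,0,0],[0,0,0]], claw=[1,1,1,1])

```text
clock: 8.0
position: [0.517, 0.1079, 0.1313]
ee_rot: [0.035, 0.628, 0.776, 0.043]
contact_force: [-5.5, -0.5, 15.2]
width: -0.0
gripper_force: 7.5
```

On the hard stop (15 N, no more motion). Lift off and check.

carry_out(delta_pos=[[0,0,-0.05],[0,0,-0.15],[0,0,-0.25],[0,0,-0.25],[0,0,-0.25]], turn=[[0,0,0],[0,0,0],[0,0,0],[0,0,0],[0,0,0]], claw=[1,1,1,1,1])

```text
clock: 8.5
position: [0.5071, 0.1058, 0.2296]
ee_rot: [0.035, 0.628, 0.776, 0.044]
contact_force: [0.0, -0.3, -0.6]
width: 0.0
gripper_force: 0.0
```

```bash
python3 - <<'E'
from h import *
print(cur()[0],manip.get_state()['contact_force'])
G=np.array([.4425,.115,.099]);ims=[]
for n in('scene','side'):
    d=snap(n,n+'4.png');C=cloud(d);hsv=cv2.cvtColor(d['image'],cv2.COLOR_RGB2HSV)
    L=(C-O)@Rm
    b=(abs(hsv[...,0].astype(int)-104)<15)&(hsv[...,1]>70)&(L[...,2]>.115)&(L[...,2]<.16)&(abs(L[...,0]-.03)<.08)&(abs(L[...,1])<.085)
    X=L[b]
    for _ in range(3):
        m=X.mean(0);nn=np.linalg.svd(X-m,full_matrices=False)[2][2];X=X[abs((X-m)@nn)<.006]
    nn*=np.sign(nn[2]);print(n,b.sum(),m,'theta',np.arctan2(nn[0],nn[2]))
    for k,h0 in(('green',60),('blue',112),('red',0),('yellow',28)):
        dh=abs((hsv[...,0].astype(int)-h0+90)%180-90)
        q=(dh<10)&(hsv[...,1]>130)&(abs(L[...,0]+.1)<.02)&(abs(L[...,1])<.085)&(L[...,2]>.085)&(L[...,2]<.115)
        print(k,q.sum(),L[q].mean(0).round(4) if q.any() else 0)
    print([(np.round(r['point'],4),r['score']) for r in manip.place_of(n,'key_start_top')[:1]])
G_=O+Rm@[-.0985,.022,.0994];print(G_)
nrm=-rot(-.349)[:,2]
plan([(G_+nrm*.04,rot(-.349)),(G_+nrm*.015,rot(-.349))])
d=cv2.imread('pics/side4.png');cv2.imwrite('pics/d4c.png',cv2.resize(d[100:300,150:350],(500,500)))
E
```

```text
[0.50706723 0.10579097 0.229557  ] [ 0.03962262 -0.29970781 -0.56759167]
scene 2195 [ 0.03970692 -0.00015748  0.12981594] theta 0.00304272162405392
green 44 [-0.0932  0.021   0.097 ]
blue 49 [-0.0917  0.0647  0.0973]
red 49 [-0.0924 -0.0231  0.0974]
yellow 58 [-0.0937 -0.0673  0.0965]
[(array([ 0.563 , -0.0621,  0.0009]), 0.43)]
side 1482 [0.03087606 0.00755758 0.1300961 ] theta -0.0009224301195628657
green 53 [-0.0975  0.0261  0.0967]
blue 75 [-0.0978  0.056   0.0955]
red 51 [-0.0976 -0.0198  0.0962]
yellow 52 [-0.0975 -0.0541  0.0962]
[]
[0.44057784 0.11398338 0.0994    ]
D [[0.054, -0.212, 0.204], [0.054, -0.197, 0.264]]
T [[-0.462, -0.001, -0.0], [-0.462, -0.001, -0.0]]
```

View pics/d4c.png

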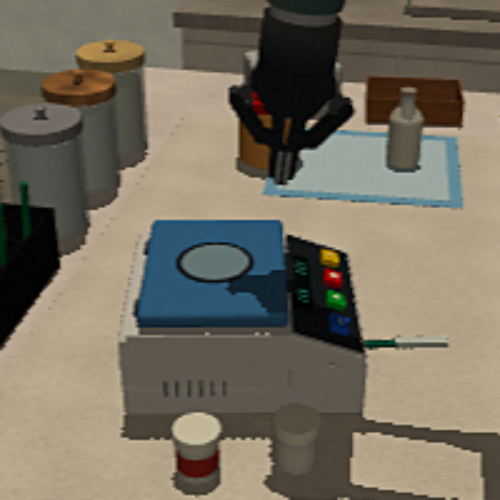

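The lid is shut level (θ≈0 from both depth fits), hand clear above (crop ~283,180), keys visible on the panel (green ~337,300). Now to the green key.

carry_out(delta_pos=[[0.054,-0.212,0.204],[0.054,-0.212,0.204],[0.054,-0.212,0.204],[0.054,-0.212,0.204],[0.054,-0.197,0.264],[0.054,-0.197,0.264],[0.054,-0.197,0.264]], turn=[[-0.462,0,0],[-0.462,0,0],[-0.462,0,0],[-0.462,0,0],[-0.462,0,0],[-0.462,0,0],[-0.462,0,0]], claw=[1,1,1,1,1,1,1])

```text
clock: 9.4
position: [0.4371, 0.113, 0.1148]
ee_rot: [0.109, 0.619, 0.765, 0.135]
contact_force: [0.3, 0.1, -0.2]
width: -0.0001
gripper_force: 0.0
```

```bash
python3 - <<'E'
from h import *
c=cmd();p,M=cur();s=manip.get_state();print((p-c[0])@c[1],(p-O)@Rm,s['contact_force'],s['clock'],(np.array([-.0975,.022,.099])-(p-O)@Rm)@(Rm.T@M))
d=snap('side','d5.png');e=snap('wrist','w5.png');cv2.imwrite('pics/d5c.png',np.hstack([cv2.resize(d['image'][150:270,200:320,::-1],(400,400)),cv2.resize(e['image'][:,64:448,::-1],(400,400))]))
E
```

```text
[-0.00022971  0.00184771 -0.00065398] [-0.10209937  0.02173653  0.11483929] [ 0.27792595  0.07335985 -0.16697368] 9.4 [ 0.00025636 -0.00111004  0.01645627]
```

View pics/d5c.png

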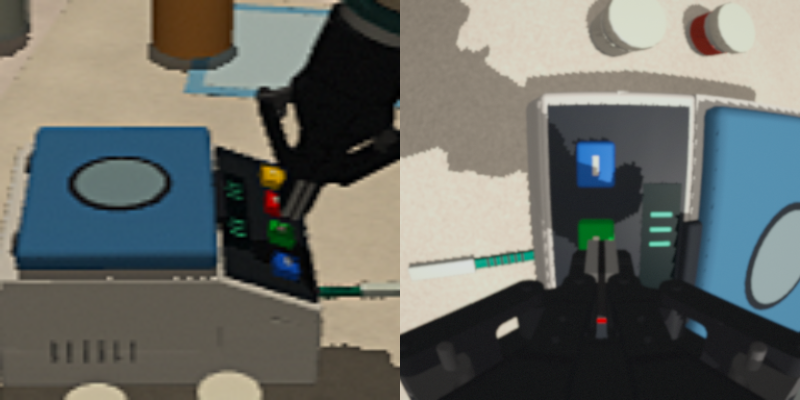

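Fingertips sit over the green key (crop ~290,210 side; wrist view tip ~602,240 against key ~597,232). Pressing gently.

carry_out(delta_pos=[[0,0,0.015],[0,0,0.03],[0,0,0.037],[0,0,0.04],[0,0,0.042],[0,0,0.042]], turn=[[0,0,0],[0,0,0],[0,0,0],[0,0,0],[0,0,0],[0,0,0]], claw=[1,1,1,1,1,1])

```text
clock: 10.1
position: [0.4423, 0.1141, 0.0993]
ee_rot: [0.11, 0.619, 0.765, 0.136]
contact_force: [-1.6, -0.9, 2.2]
width: 0.0003
gripper_force: 1.4
```

carry_out(delta_pos=[[0,0,0.002],[0,0,0.004],[0,0,0.006],[0,0,0.008],[0,0,0.008]], turn=[[0,0,0],[0,0,0],[0,0,0],[0,0,0],[0,0,0]], claw=[1,1,1,1,1])

```text
clock: 10.6
position: [0.4434, 0.1144, 0.0963]
ee_rot: [0.11, 0.619, 0.765, 0.136]
contact_force: [-4.3, -0.9, 5.4]
width: 0.0
gripper_force: 3.4
```

carry_out(delta_pos=[[0,0,0.001],[0,0,0.002],[0,0,0.002]], turn=[[0,0,0],[0,0,0],[0,0,0]], claw=[1,1,1])

```text
clock: 10.9
position: [0.4436, 0.1144, 0.0957]
ee_rot: [0.11, 0.619, 0.765, 0.136]
contact_force: [-4.3, -1.0, 6.4]
width: -0.0003
gripper_force: 3.8
```

The force is about 7.5 N square to the panel, so the key is well past half travel. Drawing away.

carry_out(delta_pos=[[0,0,-0.01],[0,0,-0.03],[0,0,-0.08],[0,0,-0.16],[0,0,-0.25],[0,0,-0.3],[0,0,-0.3],[0,0,-0.3]], turn=[[0,0,0],[0,0,0],[0,0,0],[0,0,0],[0,0,0],[0,0,0],[0,0,0],[0,0,0]], claw=[1,1,1,1,1,1,1,1])

```text
clock: 11.7
position: [0.4034, 0.1058, 0.2085]
ee_rot: [0.111, 0.619, 0.765, 0.137]
contact_force: [-0.0, -0.0, -0.8]
width: 0.0001
gripper_force: 0.0
```

```bash
python3 - <<'E'
from h import *
d=snap('side','d6.png');cv2.imwrite('pics/d6c.png',cv2.resize(d['image'][100:300,150:350,::-1],(500,500)))
s=manip.get_state();print(s['position'],s['contact_force'],s['clock'])
E
```

```text
[0.40297019 0.10579688 0.20753479] [0.32123268 0.42184813 0.22199001] 11.75
```

View pics/d6c.png

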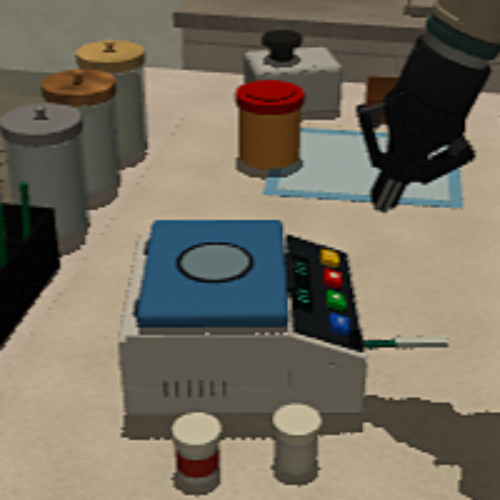

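The lid is shut, the keys are up (green ~337,300), the hand is clear (~385,200), and nothing else has moved.

```bash
python3 -c "
from rig import manip
print(manip.sign_off())"
```

```text
the job is handed in; nothing more can be done
None
```

I eased the lid fully shut, pressed the green start key past half its travel and released it, drew the hand clear with nothing else disturbed, and handed the job in at about 12 s; no verdict came back.

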